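Proof-pull a belt buckle on the bench spring gauge

ROBOT

A 7-joint arm with a two-finger parallel gripper is mounted at the origin on the work surface. World frame = base frame: x ahead of the robot, y to its left, z up, the work surface at z = 0. Lengths are in mm, angles in rad, forces in N, time in s.
With the tool pointing down it reaches from about 400 to 900 mm from the base axis. Payload 5.5 kg.
Tool frame: the origin (TCP) lies at the very end of the fingers, on their centre line; the grasp point (between the pads) lies 19 mm behind it; z points along the fingers, y is the line along which they close (so a half turn about z gives the same grasp; the last joint's range is limited). The gripper opens to 85 mm and grips with 20 to 120 N. Pads are 22 mm wide; open, the fingers measure 114 mm over their backs; the gripper's body (76 mm by 85 mm) begins 54 mm behind the grasp point. The pads swing forward as they close: fully open they stand 13 mm farther back than shut.
Start: joints at [1.544, 0.501, -0.427, 1.55, 0.221, 1.138, -0.21], TCP at [185.778, -622.885, 231.31] pointing down, gripper open.
Joint ranges: [-2.88, 2.88], [-0.31, 2.03], [-1.54, 1.56], [0.2, 2.42], [-1.41, 4.55], [0.19, 2.02], [-2.57, 2.57]. Speed limits (rad/s): [2.57, 2.57, 3.14, 3.14, 3.14, 3.14, 3.14].

INTERFACE

Orientations are given as a unit quaternion [w, x, y, z].
In Python, from cell import bot, cams gives the robot as it stands. The module is installed in compiled form; this text tells all that it offers.
- The arm moves only by the tool servo_tool, never from a script. Its argument "commands" is one flat list of numbers, 7 for each row, row after row: the shift along the world's x, y, z in cm, then the turn, a rotation vector about the world's x, y, z in rad, then the opening, from 0 (shut) to 1 (fully open). In form: [dx, dy, dz, ax, ay, az, jaw, dx, dy, dz, ax, ay, az, jaw, ...]. A call has 1 to 5 rows; each row is the pose to reach, as a shift and turn from the pose commanded when the call began; what a row does not reach only later rows make up. A row lasts 1/12 s, in which the tool goes at most 41.7 mm and 7.16 degrees, less where a joint would pass 70% of its speed; a pose out of reach is approached as far as the arm can. A call with a gripper value outside its range is refused whole. The fingers move at their own pace and stop on an object; the grip force is fixed at half the most. Time passes only in rows, so rows that repeat a pose let the fingers close. It gives the time, the measured TCP pose, the force, the opening and the grip force at its end, in the units of the state.
- bot.read_state(): the state, without advancing time (a new reading comes with each control period).
- cams.read_camera(name): name is "scene" or "top" or "wrist"; returns a dict with "img" (480x640x3 uint8, blue, green, red), "camera_matrix" (3x3 intrinsics, pixels), "view" (4x4, takes a point from world to camera coordinates); the wrist camera has in their place "mount" (4x4, takes a point from camera to tool coordinates, whose origin is the TCP and whose axes are the flange's). Camera axes: x right, y down, z forward; pixel columns grow to the right and rows downward; lengths in mm; the calibration is good to about 2 mm. A picture is of the moment at which its call begins: read the wrist's pose just before it. There is no depth.
- bot.sign_off(): hands the job in; it is judged then, once.
The state is a dict: "t": time; "q": joint angles; "qvel": joint speeds; "joint_torque": joint torques, N m; "eef_pos": TCP position; "ee_rot": TCP orientation; "ft_force": force on the tool from outside, world axes, zero at the start; "moment": the same for the moment, N m; "finger_gap": finger opening in mm; "gripper_force": force on a finger pad.
Only numpy, scipy, OpenCV 4.12 (cv2) and the standard library are available. Lean on these libraries where they do the work, as an engineer would, in place of code of your own. Each camera call takes 0.05 s, during which the arm holds its last target. There are 200 camera calls.

TASK

Proof-pull the rectangular brass buckle clamped on the slide of the larger of the two spring gauges: draw the buckle straight out until it stands level with the small dark steel marker clip on that gauge's edge and hold it there for two seconds. Then ease it back until the slide is fully home, never letting the spring snap it back, and let go. Do not shift the marker, and leave the smaller gauge with the D-ring alone.

Things in the scene. Friction and masses are not known exactly. Their poses are not given: they have to be found in the camera images.
- buckle (a point): Centre of the top bar (14 mm high, 12 thick along the slide) of the rectangular brass buckle, an open frame 50 wide x 45 mm high standing across the larger gauge's slide. Point: 7 mm below the buckle's top, 30 above the dark carriage, 70 above the table. Pinch the bar here front and back. z up; x runs along the slide to the housing, draw along -x, towards the robot (yaw within 0.3).
- marker (a point): Dark steel marker clip, 12 x 20 x 18 mm, tight on the +y edge of the larger gauge's base, 34 mm beside the slide's centre line. Point: its top, inner edge, mid-length, 33 mm above the table. Axes as the buckle's: the buckle is level with it when both have the same x along the slide. It stands 60 to 115 mm in front of the buckle's home place.
- draw (a joint): How far the larger gauge's slide is drawn out, m: 0 home, as at the start; 0.15 stop. The spring pulls home with 2 N at 0, 15 N at 0.12, and snaps if let go. The gauge is fixed on a 3 mm mat: wooden base 320 x 90 x 12 mm, grey housing 95 x 70 mm at the far end, top 59 mm above the table, front face 70 mm behind the buckle's centre when home.
- draw_small (a joint): How far the smaller gauge's slide is drawn out, m: 0 home, as it must stay. A bystander of equal length but narrower (base 56 mm, housing 40 wide, top 45 mm above the table), with a brass D-ring 32 mm wide, top 53 mm above the table, and its own dark clip. It stands 0.28 to 0.41 m to the left or right of the larger gauge.

How it is judged:
By the outcome, as a careful person would: the job done as asked, in the order asked, and still so for the second after the job is handed in, with the robot touching nothing.
It also fails if it takes over 42 s, if anything falls off the work surface, if the arm or the gripper's body presses on something with over 40 N, if the wrist force passes 120 N, or if a joint passes its speed limit or range.

## Working session

There is one attempt and no reset: what is moved stays moved. The work goes in short steps, Python scripts to look and compute and a tool call to move; the robot and the scene stay as the last step left them, time stands still between calls to the robot, and variables do not carry over. Pictures are saved under pics/ and viewed, at most 10 in all, crops included, and the job is handed in when it is done.

Besides the shell and the picture viewer there is one more tool, called after "Call:" as name(argument=value, ...), one argument or row to a line, values as JSON. servo_tool: Moves the arm, as the interface text tells. Its arguments: {"type":"object","properties":{"commands":{"type":"array"}},"required":["commands"]}

```bash
mkdir -p pics
python3 - <<'E'
from cell import bot,cams
import cv2,numpy as np
s=bot.read_state();print(s['t'],s['eef_pos'],s['ee_rot'],s['finger_gap'],s['ft_force'])
ims=[]
for n in('scene','top'):
    c=cams.read_camera(n);cv2.imwrite(f'pics/{n}0.png',c['img']);print(n,c['camera_matrix'].tolist(),np.round(c['view'],3).tolist())
    np.savez(n+'.npz',K=c['camera_matrix'],V=c['view'])
E
```

```text
0.0 [ 185.48019274 -622.26111304  230.25895134] [-9.57193767e-04  9.89516749e-01  1.44414937e-01 -1.16086794e-04] 85.54313200147328 [-0.54271129  0.40331176  0.43172781]
scene [[593.7418366310327, 0.0, 325.2127678307496], [0.0, 593.7418366310327, 241.23758242881274], [0.0, 0.0, 1.0]] [[-0.122, 0.993, -0.001, 52.025], [0.712, 0.087, -0.697, -372.186], [-0.692, -0.086, -0.717, 1383.573], [0.0, 0.0, 0.0, 1.0]]
top [[504.89404722018384, 0.0, 317.4718428952447], [0.0, 504.89404722018384, 244.0248475958558], [0.0, 0.0, 1.0]] [[-0.022, -1.0, -0.008, 7.085], [-0.989, 0.023, -0.148, 616.549], [0.148, 0.005, -0.989, 769.539], [0.0, 0.0, 0.0, 1.0]]
```

View pics/top0.png

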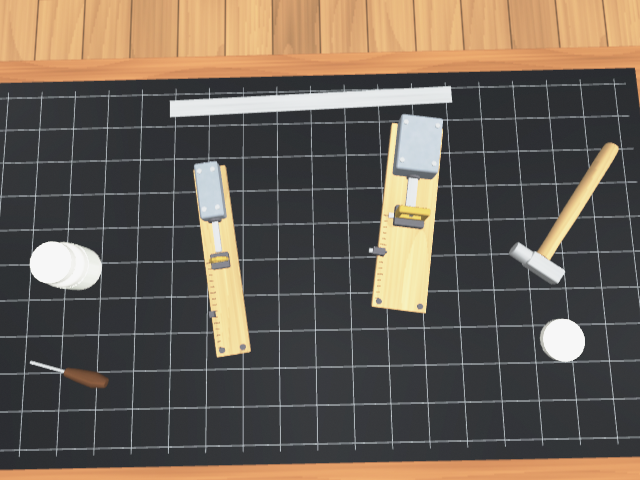

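View pics/scene0.png

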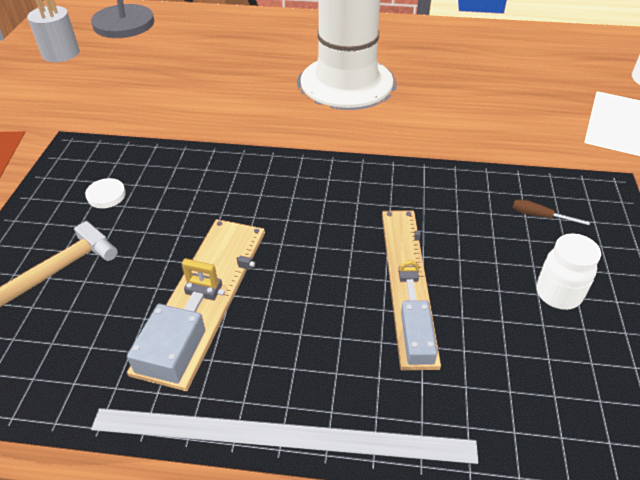

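The top view shows the larger gauge on the right: buckle near (413,211), marker near (378,251), front edge of the base near (373–425, 308). The smaller gauge is on the left, near x = 220.

```bash
cat > h.py <<'E'
import numpy as np,cv2
from scipy.spatial.transform import Rotation as R
def ray(K,V,p,z):
    d=V[:3,:3].T@np.linalg.inv(K)@[p[0],p[1],1]; o=-V[:3,:3].T@V[:3,3]
    return o+d*(z-o[2])/d[2]
def top(p,z,n='top'):
    f=np.load(n+'.npz');return ray(f['K'],f['V'],p,z)
def wristV(s,mount):
    w,x,y,z=s['ee_rot'];T=np.eye(4);T[:3,:3]=R.from_quat([x,y,z,w]).as_matrix();T[:3,3]=s['eef_pos']
    return np.linalg.inv(T@mount)
E
python3 - <<'E'
from h import *
im=cv2.imread('pics/top0.png')
h=cv2.cvtColor(im,cv2.COLOR_BGR2HSV)
cv2.imwrite('pics/crop.png',cv2.resize(im[105:320,350:460],None,fx=2.7,fy=2.7,interpolation=cv2.INTER_CUBIC))
for nm,p,z in[('bk',(413,210),77),('mk',(383,251),33),('boltL',(379,301),15),('boltR',(420,307),15),('cR',(425,312),15),('hsR',(437,178),59),('hsL',(394,172),59),('hR',(442,120),59),('hL',(401,115),59),('small ring',(220,256),53)]:print(nm,np.round(top(p,z),1))
E
```

```text
bk [ 662.3 -157.7   77. ]
mk [ 604.4 -113.6   33. ]
boltL [ 523.9 -105.9   15. ]
boltR [ 512.7 -172.8   15. ]
cR [ 504.3 -180.6   15. ]
hsR [ 718.  -202.4   59. ]
hsL [ 729.7 -133.5   59. ]
hR [ 816.1 -216.2   59. ]
hL [ 826.4 -149.3   59. ]
small ring [599.7 149.2  53. ]
```

View pics/crop.png

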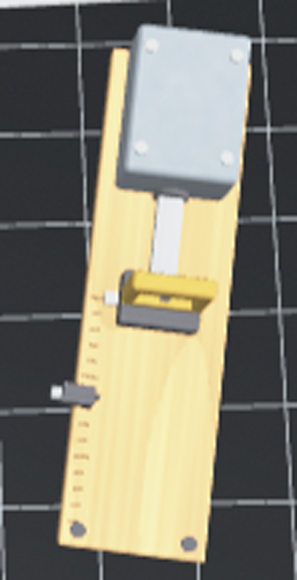

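The crop confirms the buckle's top bar and shows the marker on the left edge. The axis yaw is about -0.16, with the buckle near (657,-157). I'll move above it and turn +1.12.

Call:
servo_tool(
  commands=[2.5, 2.8, 0, 0, 0, 0.07, 0.6, 5, 5.6, 0, 0, 0, 0.14, 0.6, 7.5, 8.4, 0, 0, 0, 0.21, 0.6, 10, 11.2, 0, 0, 0, 0.28, 0.6, 12.5, 14, 0, 0, 0, 0.35, 0.6],
)

```text
t: 0.52
eef_pos: [311.4, -481.2, 230.9]
ee_rot: [-0.0, 0.949, 0.316, -0.0]
ft_force: [0.4, 0.2, -0.5]
finger_gap: 50.9
gripper_force: 0.0
```

Call:
servo_tool(
  commands=[2.5, 2.8, 0, 0, 0, 0.07, 0.6, 5, 5.6, 0, 0, 0, 0.14, 0.6, 7.5, 8.4, 0, 0, 0, 0.21, 0.6, 10, 11.2, 0, 0, 0, 0.28, 0.6, 12.5, 14, 0, 0, 0, 0.35, 0.6],
)

```text
t: 0.93
eef_pos: [436.3, -341.3, 231.1]
ee_rot: [-0.0, 0.879, 0.476, -0.0]
ft_force: [-0.2, -0.7, 0.1]
finger_gap: 51.4
gripper_force: 0.0
```

Call:
servo_tool(
  commands=[2.8, 2.8, 0, 0, 0, 0.08, 0.6, 5.6, 5.6, 0, 0, 0, 0.16, 0.6, 8.4, 8.4, 0, 0, 0, 0.24, 0.6, 11.2, 11.2, 0, 0, 0, 0.32, 0.6, 14, 14, 0, 0, 0, 0.4, 0.6],
)

```text
t: 1.35
eef_pos: [576.5, -201.6, 231.0]
ee_rot: [-0.0, 0.767, 0.642, -0.0]
ft_force: [0.3, -0.5, 0.6]
finger_gap: 51.1
gripper_force: 0.0
```

Call:
servo_tool(
  commands=[2.4, 2.4, 0, 0, 0, 0.0, 0.6, 4.4, 4.6, 0, 0, 0, 0.015, 0.6, 4.4, 4.6, 0, 0, 0, 0.015, 0.6, 4.4, 4.6, 0, 0, 0, 0.015, 0.6],
)

```text
t: 1.68
eef_pos: [620.5, -153.8, 230.7]
ee_rot: [-0.001, 0.762, 0.648, 0.0]
ft_force: [-1.2, -0.3, -0.4]
finger_gap: 50.9
gripper_force: 0.0
```

Run:
```python
from cell import bot,cams
from h import *
s=bot.read_state();c=cams.read_camera('wrist');cv2.imwrite('pics/w1.png',c['img'])
V=wristV(s,c['mount']);np.savez('w1.npz',K=c['camera_matrix'],V=V);print(s['eef_pos'],s['ee_rot'],np.round(V,2))
```

```text
[ 620.49470141 -153.78991177  230.7004589 ] [-8.52418361e-04  7.61771862e-01  6.47844697e-01  3.90839588e-04] [[ 9.9000e-01 -1.6000e-01 -0.0000e+00 -6.3629e+02]
 [-1.5000e-01 -9.5000e-01  2.7000e-01 -8.5090e+01]
 [-4.0000e-02 -2.7000e-01 -9.6000e-01  3.6338e+02]
 [ 0.0000e+00  0.0000e+00  0.0000e+00  1.0000e+00]]
```

View pics/w1.png

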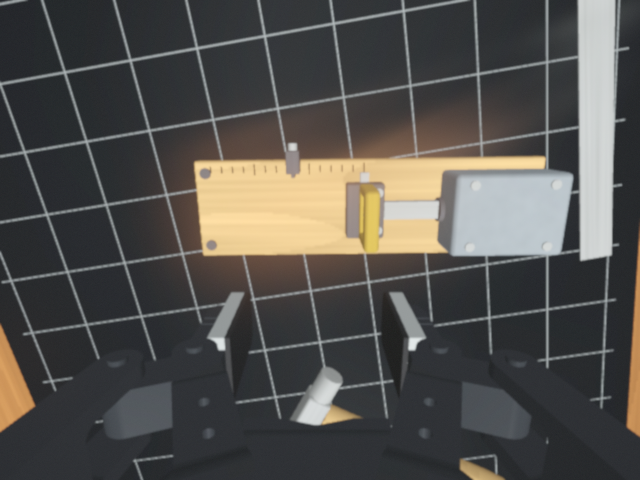

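Wrist view: the brass bar sits at about (371,186–252), the marker clip at (292,150–176) and the base edges at rows 160 and 254.

Run:
```python
from h import *
im=cv2.imread('pics/w1.png');h=cv2.cvtColor(im,cv2.COLOR_BGR2HSV)
f=np.load('w1.npz');K,V=f['K'],f['V']
r=lambda p,z:ray(K,V,p,z)
print('cam',-V[:3,:3].T@V[:3,3])
e=[r(p,15)[:2] for p in[(196,161),(545,157),(203,255),(440,254),(205,173),(212,245)]]
for a,b in((0,1),(2,3)):
    d=e[b]-e[a];print('yaw',np.arctan2(d[1],d[0]))
d=e[5]-e[4];print('bolts',np.arctan2(-d[0],d[1])-0, d)
hs=[r(p,59)[:2] for p in[(447,172),(570,174),(444,250),(563,255)]];print(np.round(hs,1))
m=cv2.inRange(h,(20,150,80),(30,255,255)); m[:, :345]=0;m[:,400:]=0;m[:175]=0;m[260:]=0
for row in range(182,256,6):
    c=np.flatnonzero(m[row]);print(row,c.min() if len(c) else None,c.max() if len(c) else None, im[row,358:384:3].tolist() if row in(200,218) else '')
g=cv2.cvtColor(im,cv2.COLOR_BGR2GRAY)
print(g[140:182:2,280:306:2])
```

```text
cam [630.90587912 -84.91836873 372.67730867]
yaw -0.1493299078454094
yaw -0.15608987065783125
bolts 3.0011483406301775 [ -9.58630609 -67.8076182 ]
[[ 729.  -132.6]
 [ 826.1 -149.9]
 [ 722.  -197.5]
 [ 821.3 -218.1]]
182 None None 
188 None None 
194 None None 
200 None None [[128, 143, 161], [96, 189, 218], [79, 146, 175], [94, 184, 213], [101, 199, 228], [102, 199, 228], [102, 199, 227], [108, 177, 203], [138, 141, 155]]
206 None None 
212 None None 
218 None None [[123, 138, 155], [96, 192, 221], [72, 139, 167], [94, 188, 216], [100, 201, 229], [101, 201, 228], [100, 199, 227], [115, 158, 180], [143, 147, 156]]
224 None None 
230 None None 
236 None None 
242 None None 
248 None None 
254 None None 
[[ 77 127 133  77  77  76  76  75  77  74  76  74  73]
 [ 76 109 153  81  95 113 118 114  99  75  75  75  75]
 [ 78  97 165  95 151 197 208 201 163  80  77  76  76]
 [ 78  88 150 106 155 203 216 208 170  83  77  77  78]
 [ 79  84 149 122 153 202 215 209 173  86  80  79  79]
 [ 80  81 138 134 140 176 187 182 153  99  82  80  80]
 [ 81  81 102 136 137 137 139 139 138 122  83  81  80]
 [ 82  81  91 135 142 141 142 143 141 124  84  82  82]
 [ 83  83  90 136 143 141 143 143 143 127  86  83  82]
 [ 95  95  98 134 143 142 143 145 142 129  99 102 103]
 [162 162 155 141 144 143 143 145 143 132 145 170 172]
 [200 201 191 147 144 143 143 145 144 135 175 206 206]
 [211 211 202 151 144 143 144 146 145 137 181 213 213]
 [213 213 210 159 144 144 144 146 146 139 182 215 215]
 [213 213 210 160 143 144 145 147 146 141 181 214 214]
 [214 214 211 160 145 145 145 147 148 141 178 215 214]
 [215 215 213 166 146 146 144 147 150 151 199 214 214]
 [214 215 214 197 187 178 147 146 185 194 211 213 213]
 [214 214 214 214 213 202 156 161 207 213 213 213 213]
 [214 214 213 213 214 210 197 201 213 213 212 212 212]
 [210 210 210 209 210 210 210 209 210 210 210 209 209]]
```

Run:
```python
from h import *
f=np.load('w1.npz');K,V=f['K'],f['V'];r=lambda p,z:ray(K,V,p,z)
t=-0.155;u=np.array([np.cos(t),np.sin(t)]);v=np.array([-u[1],u[0]])
P={'bar':((371.7,217),77),'barF':((364.5,217),77),'barB':((379,217),77),'mk':((293,172),33),'mkL':((286,165),33),'mkR':((299.5,165),33),'hsF':((445,211),59),'edgeL':((371,159),15),'edgeR':((371,254),15),'tip':((293,176),15)}
for k,(p,z) in P.items():
    q=r(p,z);print(k,np.round(q,1),'u %.1f v %.1f'%(q[:2]@u,q[:2]@v))
for n,p,z in(('bk',(413,210),77),('mk',(381,251),33)):
    q=top(p,z);print('top',n,np.round(q,1),'u %.1f v %.1f'%(q[:2]@u,q[:2]@v))
```

```text
bar [ 663.1 -155.2   77. ] u 679.1 v -51.0
barF [ 657.6 -154.3   77. ] u 673.5 v -50.9
barB [ 668.7 -156.1   77. ] u 684.8 v -51.0
mk [ 605.5 -115.2   33. ] u 616.0 v -20.4
mkL [ 600.6 -108.4   33. ] u 610.1 v -14.4
mkR [ 612.1 -110.2   33. ] u 621.8 v -14.4
hsF [ 725.2 -164.1   59. ] u 741.8 v -50.2
edgeL [ 675.8 -116.7   15. ] u 685.7 v -10.9
edgeR [ 664.8 -206.1   15. ] u 688.6 v -101.0
tip [ 603.5 -120.4   15. ] u 614.9 v -25.8
top bk [ 662.3 -157.7   77. ] u 678.7 v -53.5
top mk [ 604.5 -110.4   33. ] u 614.3 v -15.7
```

Call:
servo_tool(
  commands=[1.5, 0, -2.5, 0, 0, 0, 0.55, 3, 0, -5, 0, 0, 0, 0.5, 4.3, 0, -7.5, 0, 0, 0, 0.5, 4.3, 0, -10.0, 0, 0, 0, 0.5, 4.3, 0, -10, 0, 0, 0, 0.5],
)

```text
t: 2.15
eef_pos: [658.3, -159.1, 125.1]
ee_rot: [-0.003, 0.764, 0.645, -0.003]
ft_force: [-1.4, 0.1, -1.5]
finger_gap: 42.5
gripper_force: 0.0
```

Call:
servo_tool(
  commands=[0, 0, -2, 0, 0, 0, 0.5, 0, 0, -4, 0, 0, 0, 0.5, 0, 0, -5.5, 0, 0, 0, 0.5, 0, 0, -5.5, 0, 0, 0, 0.5, 0, 0, -5.5, 0, 0, 0, 0.5],
)

```text
t: 2.57
eef_pos: [661.9, -157.9, 76.3]
ee_rot: [-0.0, 0.764, 0.646, -0.001]
ft_force: [0.7, -0.3, 0.2]
finger_gap: 43.0
gripper_force: 0.0
```

```bash
cat > look.py <<'E'
import sys
from cell import bot,cams
from h import *
n=sys.argv[1]
s=bot.read_state();c=cams.read_camera('wrist');cv2.imwrite(f'pics/{n}.png',c['img'])
c2=cams.read_camera('scene');cv2.imwrite(f'pics/{n}s.png',c2['img'])
c3=cams.read_camera('top');cv2.imwrite(f'pics/{n}t.png',c3['img'])
V=wristV(s,c['mount']);np.savez(n+'.npz',K=c['camera_matrix'],V=V);print(s['t'],s['eef_pos'],s['ee_rot'],s['ft_force'])
a=c2['img'][200:400,100:300];cv2.imwrite(f'pics/{n}c.png',np.hstack([cv2.resize(a,(480,480)),cv2.resize(c['img'][:,:],(320,240)).repeat(2,0)]))
E
python3 look.py w2
```

```text
2.5667 [ 661.9233923  -157.92490176   76.34845889] [-3.87501158e-04  7.63697371e-01  6.45574040e-01 -5.78498869e-04] [ 0.72694008 -0.30109213  0.20555803]
```

View pics/w2.png

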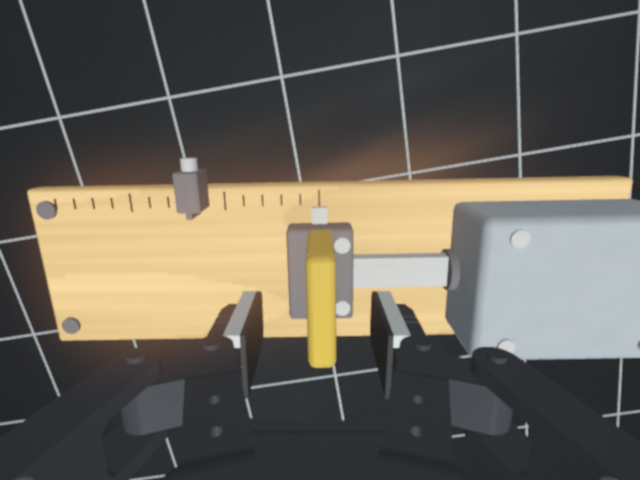

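The bar (cols 307–336) is centred between the fingers, and the marker is at cols 176–207. I'll compute the relative draw from this closer view.

Run:
```python
from h import *
f=np.load('w2.npz');K,V=f['K'],f['V'];r=lambda p,z:ray(K,V,p,z)
t=-0.155;u=np.array([np.cos(t),np.sin(t)]);v=np.array([-u[1],u[0]])
for k,(p,z) in {'barL':((307,330),77),'barR':((336,330),77),'bar':((321.5,315),77),'mkL':((176,205),33),'mkR':((207,205),33),'mkmid':((191.5,210),33),'ptr':((191,216),15),'t0':((319,197),15),'t5':((225,200),15),'t10':((131,203),15),'idx':((319,215),30),'hs':((452,280),59),'eL':((50,187),15),'eR':((610,178),15)}.items():
    q=r(p,z);print(k,'u %.1f v %.1f'%(q[:2]@u,q[:2]@v))
im=cv2.imread('pics/w2.png');g=cv2.cvtColor(im,cv2.COLOR_BGR2GRAY)
print(g[190,165:215:2],g[205,165:215:2]);print(im[340,300:345:2,0])
```

```text
barL u 673.8 v -61.5
barR u 685.5 v -61.7
bar u 679.7 v -54.9
mkL u 610.2 v -17.8
mkR u 625.2 v -18.0
mkmid u 617.4 v -20.4
ptr u 610.9 v -27.2
t0 u 679.4 v -17.7
t5 u 629.7 v -18.7
t10 u 579.8 v -19.8
idx u 679.3 v -24.2
hs u 737.2 v -47.7
eL u 538.6 v -10.8
eR u 830.8 v -9.5
[197 197 198 198 187 142 138 138 137 137 137 138 140 138 138 135 125  95
  91  91  90 126 198 205 205] [209 180 150 208 210 194 141 140 140 140 139 140 142 142 142 140 137 123
  99  97  97 101 169 210 211]
[56 56 57 56 62 77 85 93 95 94 93 94 95 95 95 92 87 79 59 56 56 58 56]
```

Marker u ≈ 616 and buckle ≈ 679.5, so the draw is about 63.5 mm. The scale ticks (10 mm each, zero at 679.4) agree. Next: descend and grip.

Call:
servo_tool(
  commands=[0, 0, -1.2, 0, 0, 0, 0.5, 0, 0, -2.4, 0, 0, 0, 0.5, 0, 0, -2.4, 0, 0, 0, 0.5, 0, 0, -2.4, 0, 0, 0, 0.3, 0, 0, -2.4, 0, 0, 0, 0.25],
)

```text
t: 3.13
eef_pos: [662.6, -156.6, 51.9]
ee_rot: [-0.0, 0.763, 0.646, -0.0]
ft_force: [0.2, 0.4, -0.5]
finger_gap: 21.7
gripper_force: 0.0
```

Call:
servo_tool(
  commands=[0, 0, 0, 0, 0, 0, 0.1, 0, 0, 0, 0, 0, 0, 0, 0, 0, 0, 0, 0, 0, 0, 0, 0, 0, 0, 0, 0, 0, 0, 0, 0, 0, 0, 0, 0],
)

```text
t: 3.55
eef_pos: [663.4, -156.8, 52.6]
ee_rot: [0.0, 0.763, 0.646, 0.001]
ft_force: [3.0, 0.2, -2.4]
finger_gap: 10.7
gripper_force: 59.3
```

Call:
servo_tool(
  commands=[0, 0, 0, 0, 0, 0, 0, 0, 0, 0, 0, 0, 0, 0, 0, 0, 0, 0, 0, 0, 0],
)

```text
t: 3.8
eef_pos: [663.3, -156.8, 52.6]
ee_rot: [0.0, 0.763, 0.646, 0.0]
ft_force: [3.7, 0.3, -0.9]
finger_gap: 10.9
gripper_force: 59.4
```

```bash
python3 look.py w3
```

```text
3.8 [ 663.25949488 -156.76481849   52.59239701] [2.76901071e-04 7.63236822e-01 6.46118642e-01 4.20096697e-04] [ 3.66147792  0.31162199 -0.91886775]
```

View pics/w3.png

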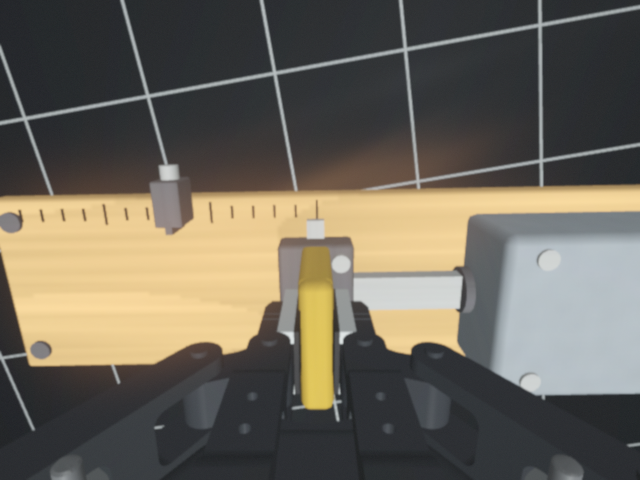

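Gripped at 59 N, with the carriage index still at zero. Now drawing slowly along the axis.

Call:
servo_tool(
  commands=[-0.25, 0.039, 0, 0, 0, 0, 0, -0.5, 0.078, 0, 0, 0, 0, 0, -0.75, 0.117, 0, 0, 0, 0, 0, -1.0, 0.156, 0, 0, 0, 0, 0, -1.25, 0.195, 0, 0, 0, 0, 0],
)

```text
t: 4.37
eef_pos: [650.4, -154.8, 52.6]
ee_rot: [0.0, 0.763, 0.646, 0.0]
ft_force: [5.1, 1.2, -1.4]
finger_gap: 10.6
gripper_force: 59.5
```

Call:
servo_tool(
  commands=[-0.25, 0.039, 0, 0, 0, 0, 0, -0.5, 0.078, 0, 0, 0, 0, 0, -0.75, 0.117, 0, 0, 0, 0, 0, -1.0, 0.156, 0, 0, 0, 0, 0, -1.25, 0.195, 0, 0, 0, 0, 0],
)

```text
t: 4.78
eef_pos: [638.3, -153.0, 52.6]
ee_rot: [0.001, 0.763, 0.646, 0.001]
ft_force: [6.0, -0.1, -1.7]
finger_gap: 11.0
gripper_force: 59.4
```

Call:
servo_tool(
  commands=[-0.25, 0.039, 0, 0, 0, 0, 0, -0.5, 0.078, 0, 0, 0, 0, 0, -0.75, 0.117, 0, 0, 0, 0, 0, -1.0, 0.156, 0, 0, 0, 0, 0, -1.25, 0.195, 0, 0, 0, 0, 0],
)

```text
t: 5.2
eef_pos: [626.2, -151.2, 52.6]
ee_rot: [0.001, 0.763, 0.646, 0.001]
ft_force: [7.1, -0.9, -3.0]
finger_gap: 11.0
gripper_force: 59.2
```

Call:
servo_tool(
  commands=[-0.25, 0.039, 0, 0, 0, 0, 0, -0.5, 0.078, 0, 0, 0, 0, 0, -0.75, 0.117, 0, 0, 0, 0, 0, -1.0, 0.156, 0, 0, 0, 0, 0, -1.25, 0.195, 0, 0, 0, 0, 0],
)

```text
t: 5.62
eef_pos: [614.1, -149.4, 52.6]
ee_rot: [0.001, 0.763, 0.646, 0.001]
ft_force: [8.2, -0.8, -4.3]
finger_gap: 11.1
gripper_force: 59.1
```

Call:
servo_tool(
  commands=[-0.25, 0.039, 0, 0, 0, 0, 0, -0.5, 0.078, 0, 0, 0, 0, 0, -0.75, 0.117, 0, 0, 0, 0, 0, -1.0, 0.156, 0, 0, 0, 0, 0, -1.1, 0.17, 0, 0, 0, 0, 0],
)

```text
t: 6.03
eef_pos: [603.3, -147.8, 52.6]
ee_rot: [0.001, 0.763, 0.646, 0.001]
ft_force: [10.7, -0.9, -6.4]
finger_gap: 10.8
gripper_force: 58.9
```

Call:
servo_tool(
  commands=[0, 0, 0, 0, 0, 0, 0, 0, 0, 0, 0, 0, 0, 0],
)

```text
t: 6.2
eef_pos: [603.2, -147.8, 52.6]
ee_rot: [0.001, 0.763, 0.646, 0.001]
ft_force: [8.5, -1.1, -5.1]
finger_gap: 11.1
gripper_force: 59.1
```

```bash
python3 look.py w4
```

```text
6.2 [ 603.23819058 -147.76891586   52.58827821] [0.0011458  0.76333017 0.64600637 0.00122865] [ 8.53321761 -1.06650479 -5.0923592 ]
```

View pics/w4.png

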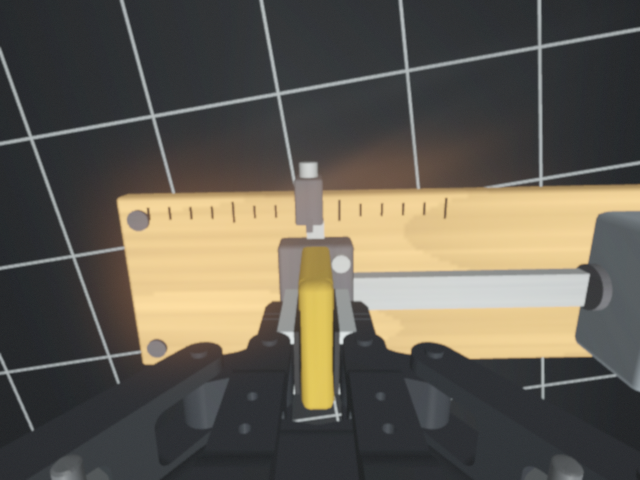

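The white index at col 316 is a little short of the marker (cols 296–322). Computing the remaining distance.

Run:
```python
from h import *
f=np.load('w4.npz');K,V=f['K'],f['V'];r=lambda p,z:ray(K,V,p,z)
t=-0.155;u=np.array([np.cos(t),np.sin(t)]);v=np.array([-u[1],u[0]])
for k,(p,z) in {'barL':((301,390),77),'barR':((333,390),77),'mkL':((295.5,215),33),'mkR':((322,215),33),'mkL2':((296,190),33),'t0':((446,200),15),'t5':((339.5,203),15),'t10':((233,206),15)}.items():
    q=r(p,z);print(k,'u %.1f v %.1f'%(q[:2]@u,q[:2]@v))
im=cv2.imread('pics/w4.png');g=cv2.cvtColor(im,cv2.COLOR_BGR2GRAY)
for y in(185,200,212,220,228,236):print(y,g[y,290:330])
print(im[385,292:342,1])
a=im[150:270,240:400];cv2.imwrite('pics/w4c.png',cv2.resize(a,None,fx=5,fy=5,interpolation=cv2.INTER_CUBIC))
b=cv2.imread('pics/w3.png');print(b[385,292:342,1])
```

```text
barL u 612.4 v -71.0
barR u 623.7 v -71.2
mkL u 609.7 v -17.4
mkR u 620.9 v -17.5
mkL2 u 610.2 v -6.7
t0 u 679.2 v -14.8
t5 u 629.4 v -15.7
t10 u 579.6 v -16.6
185 [ 86  88  91 103 119 128 136 138 139 138 138 138 137 137 138 137 138 137
 139 139 140 140 140 141 141 141 141 141 139 139 136 128 115 102  95  96
  96  96  96  97]
200 [204 203 202 194 172 143 137 141 142 142 141 142 141 141 141 141 141 141
 140 142 142 143 143 143 143 141 142 141 140 140 139 140 163 193 205 207
 207 207 207 206]
212 [208 208 208 205 191 155 136 140 141 141 141 141 141 141 141 140 140 140
 139 141 142 142 142 142 142 142 142 140 139 139 138 140 159 189 206 210
 210 210 210 210]
220 [210 210 210 208 196 163 139 139 142 141 141 141 141 140 141 140 138 139
 138 138 139 139 140 142 143 142 142 141 140 140 138 136 145 175 203 210
 210 210 210 210]
228 [210 210 210 210 210 209 209 209 209 209 209 209 209 209 208 195 163 142
 139 139 140 143 163 193 209 212 212 212 212 213 212 213 213 213 211 209
 209 209 209 209]
236 [192 193 192 193 192 192 193 193 193 193 192 190 187 186 185 188 195 206
 209 209 210 211 212 212 212 211 212 212 212 212 212 213 212 209 198 185
 181 181 181 179]
[ 57  79  98  88  82  80  76  69  73 106 139 159 170 177 184 190 195 198
 200 200 201 201 201 200 200 199 199 199 199 199 199 198 198 199 198 195
 192 189 185 180 160 114  80  79  82  83  92  92  62  46]
[ 56  79  97  88  82  79  76  67  77 112 143 162 170 177 183 190 195 198
 199 200 199 199 198 198 198 198 199 198 198 198 198 197 197 198 196 193
 190 187 183 176 155 109  78  78  82  83  92  92  62  44]
```

View pics/w4c.png

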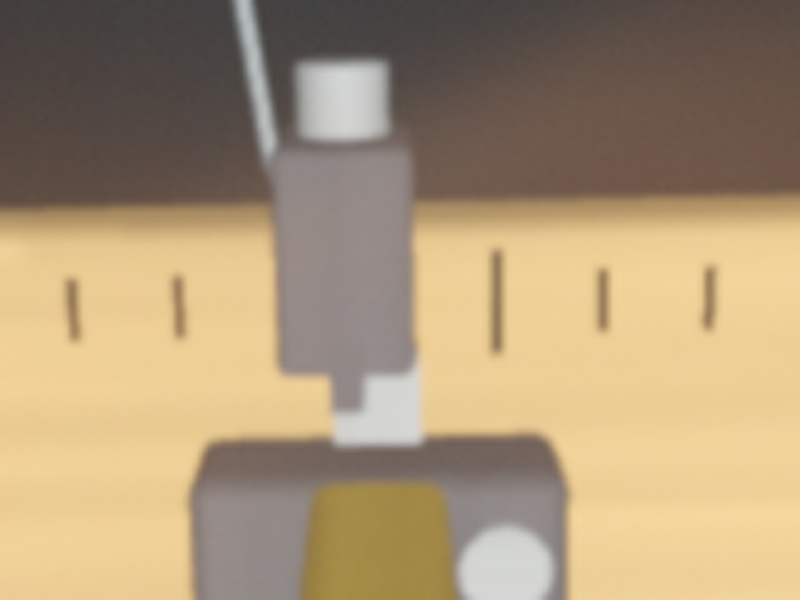

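Both the bar measurement and the pointer/index gap give 2.6 mm remaining.

Call:
servo_tool(
  commands=[-0.13, 0.02, 0, 0, 0, 0, 0, -0.26, 0.04, 0, 0, 0, 0, 0, -0.26, 0.04, 0, 0, 0, 0, 0, -0.26, 0.04, 0, 0, 0, 0, 0],
)

```text
t: 6.68
eef_pos: [600.9, -147.4, 52.6]
ee_rot: [0.001, 0.763, 0.646, 0.001]
ft_force: [9.1, -0.7, -5.8]
finger_gap: 10.9
gripper_force: 59.0
```

```bash
python3 look.py w5
python3 - <<'E'
import cv2
im=cv2.imread('pics/w5.png');cv2.imwrite('pics/w5c.png',cv2.resize(im[150:270,240:400],None,fx=5,fy=5,interpolation=cv2.INTER_CUBIC))
E
```

```text
6.6833 [ 600.85125304 -147.44950028   52.58149468] [0.0012879  0.76335523 0.64597621 0.00136529] [ 9.10173895 -0.71445125 -5.81238777]
```

View pics/w5c.png

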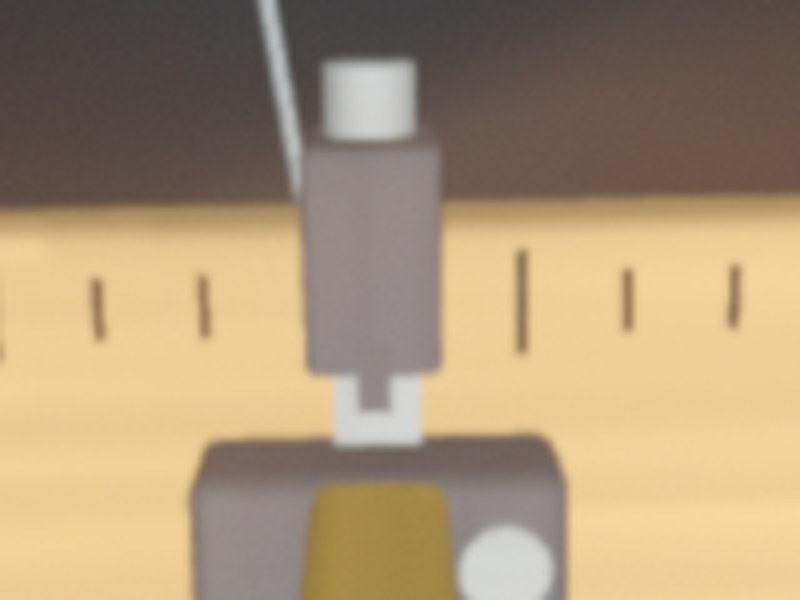

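The pointer is centred in the index (about 0.3 mm off). Holding for over 2 s.

Call:
servo_tool(
  commands=[0, 0, 0, 0, 0, 0, 0, 0, 0, 0, 0, 0, 0, 0, 0, 0, 0, 0, 0, 0, 0, 0, 0, 0, 0, 0, 0, 0, 0, 0, 0, 0, 0, 0, 0],
)

```text
t: 7.25
eef_pos: [600.8, -147.4, 52.6]
ee_rot: [0.001, 0.763, 0.646, 0.001]
ft_force: [9.2, -0.7, -5.0]
finger_gap: 10.5
gripper_force: 59.0
```

Call:
servo_tool(
  commands=[0, 0, 0, 0, 0, 0, 0, 0, 0, 0, 0, 0, 0, 0, 0, 0, 0, 0, 0, 0, 0, 0, 0, 0, 0, 0, 0, 0, 0, 0, 0, 0, 0, 0, 0],
)

```text
t: 7.67
eef_pos: [600.9, -147.4, 52.6]
ee_rot: [0.001, 0.763, 0.646, 0.001]
ft_force: [9.2, 0.2, -5.4]
finger_gap: 10.8
gripper_force: 59.0
```

Call:
servo_tool(
  commands=[0, 0, 0, 0, 0, 0, 0, 0, 0, 0, 0, 0, 0, 0, 0, 0, 0, 0, 0, 0, 0, 0, 0, 0, 0, 0, 0, 0, 0, 0, 0, 0, 0, 0, 0],
)

```text
t: 8.08
eef_pos: [600.9, -147.4, 52.6]
ee_rot: [0.001, 0.763, 0.646, 0.001]
ft_force: [8.8, -0.8, -5.1]
finger_gap: 11.0
gripper_force: 59.0
```

Call:
servo_tool(
  commands=[0, 0, 0, 0, 0, 0, 0, 0, 0, 0, 0, 0, 0, 0, 0, 0, 0, 0, 0, 0, 0, 0, 0, 0, 0, 0, 0, 0, 0, 0, 0, 0, 0, 0, 0],
)

```text
t: 8.5
eef_pos: [600.9, -147.4, 52.6]
ee_rot: [0.001, 0.763, 0.646, 0.001]
ft_force: [9.0, -1.5, -4.4]
finger_gap: 10.6
gripper_force: 59.0
```

Call:
servo_tool(
  commands=[0, 0, 0, 0, 0, 0, 0, 0, 0, 0, 0, 0, 0, 0, 0, 0, 0, 0, 0, 0, 0, 0, 0, 0, 0, 0, 0, 0, 0, 0, 0, 0, 0, 0, 0],
)

```text
t: 8.92
eef_pos: [600.9, -147.4, 52.6]
ee_rot: [0.001, 0.763, 0.646, 0.001]
ft_force: [9.0, -0.6, -5.7]
finger_gap: 11.3
gripper_force: 59.0
```

Call:
servo_tool(
  commands=[0, 0, 0, 0, 0, 0, 0, 0, 0, 0, 0, 0, 0, 0, 0, 0, 0, 0, 0, 0, 0, 0, 0, 0, 0, 0, 0, 0, 0, 0, 0, 0, 0, 0, 0],
)

```text
t: 9.33
eef_pos: [600.9, -147.4, 52.6]
ee_rot: [0.001, 0.763, 0.646, 0.001]
ft_force: [8.3, -1.1, -5.0]
finger_gap: 10.9
gripper_force: 59.0
```

Call:
servo_tool(
  commands=[0.25, -0.039, 0, 0, 0, 0, 0, 0.5, -0.078, 0, 0, 0, 0, 0, 0.75, -0.117, 0, 0, 0, 0, 0, 1.0, -0.156, 0, 0, 0, 0, 0, 1.25, -0.195, 0, 0, 0, 0, 0],
)

```text
t: 9.75
eef_pos: [612.8, -149.2, 52.6]
ee_rot: [0.001, 0.763, 0.646, 0.001]
ft_force: [7.7, 0.0, -2.2]
finger_gap: 11.1
gripper_force: 59.4
```

Call:
servo_tool(
  commands=[0.25, -0.039, 0, 0, 0, 0, 0, 0.5, -0.078, 0, 0, 0, 0, 0, 0.75, -0.117, 0, 0, 0, 0, 0, 1.0, -0.156, 0, 0, 0, 0, 0, 1.25, -0.195, 0, 0, 0, 0, 0],
)

```text
t: 10.17
eef_pos: [624.9, -151.0, 52.6]
ee_rot: [0.001, 0.763, 0.646, 0.001]
ft_force: [5.7, 0.2, -1.2]
finger_gap: 10.8
gripper_force: 59.6
```

Call:
servo_tool(
  commands=[0.25, -0.039, 0, 0, 0, 0, 0, 0.5, -0.078, 0, 0, 0, 0, 0, 0.75, -0.117, 0, 0, 0, 0, 0, 1.0, -0.156, 0, 0, 0, 0, 0, 1.25, -0.195, 0, 0, 0, 0, 0],
)

```text
t: 10.58
eef_pos: [636.9, -152.8, 52.6]
ee_rot: [0.0, 0.763, 0.646, 0.0]
ft_force: [4.0, 0.4, 0.7]
finger_gap: 10.7
gripper_force: 59.9
```

Call:
servo_tool(
  commands=[0.25, -0.039, 0, 0, 0, 0, 0, 0.5, -0.078, 0, 0, 0, 0, 0, 0.75, -0.117, 0, 0, 0, 0, 0, 1.0, -0.156, 0, 0, 0, 0, 0, 1.25, -0.195, 0, 0, 0, 0, 0],
)

```text
t: 11.0
eef_pos: [649.4, -154.7, 52.5]
ee_rot: [-0.0, 0.763, 0.646, 0.0]
ft_force: [2.0, 0.8, 3.7]
finger_gap: 10.9
gripper_force: 60.3
```

Call:
servo_tool(
  commands=[0.25, -0.039, 0, 0, 0, 0, 0, 0.5, -0.078, 0, 0, 0, 0, 0, 0.75, -0.117, 0, 0, 0, 0, 0, 0.95, -0.148, 0, 0, 0, 0, 0, 1.15, -0.18, 0, 0, 0, 0, 0],
)

```text
t: 11.42
eef_pos: [660.8, -156.4, 52.5]
ee_rot: [-0.0, 0.763, 0.646, -0.0]
ft_force: [1.5, 1.6, 5.9]
finger_gap: 10.8
gripper_force: 60.5
```

Call:
servo_tool(
  commands=[0.08, -0.012, 0, 0, 0, 0, 0, 0.16, -0.024, 0, 0, 0, 0, 0, 0.21, -0.03, 0, 0, 0, 0, 0, 0.21, -0.03, 0, 0, 0, 0, 0, 0.21, -0.03, 0, 0, 0, 0, 0],
)

```text
t: 11.83
eef_pos: [662.9, -156.7, 52.6]
ee_rot: [-0.0, 0.763, 0.646, 0.0]
ft_force: [2.4, 1.2, 5.8]
finger_gap: 10.6
gripper_force: 60.5
```

Still 0.4 mm short of the earlier reading. Easing on until the stop shows in the force.

Call:
servo_tool(
  commands=[0.05, -0.008, 0, 0, 0, 0, 0, 0.05, -0.008, 0, 0, 0, 0, 0, 0.05, -0.008, 0, 0, 0, 0, 0],
)

```text
t: 12.08
eef_pos: [663.3, -156.8, 52.5]
ee_rot: [-0.0, 0.763, 0.646, -0.0]
ft_force: [2.6, 1.9, 5.6]
finger_gap: 10.8
gripper_force: 60.5
```

Call:
servo_tool(
  commands=[0.05, -0.008, 0, 0, 0, 0, 0, 0.05, -0.008, 0, 0, 0, 0, 0, 0.05, -0.008, 0, 0, 0, 0, 0],
)

```text
t: 12.33
eef_pos: [663.7, -156.9, 52.5]
ee_rot: [-0.0, 0.763, 0.646, -0.0]
ft_force: [1.9, 0.9, 5.6]
finger_gap: 10.7
gripper_force: 60.5
```

Call:
servo_tool(
  commands=[0.05, -0.008, 0, 0, 0, 0, 0, 0.05, -0.008, 0, 0, 0, 0, 0, 0.05, -0.008, 0, 0, 0, 0, 0],
)

```text
t: 12.58
eef_pos: [664.0, -156.9, 52.5]
ee_rot: [-0.0, 0.763, 0.646, -0.0]
ft_force: [0.5, 1.2, 5.9]
finger_gap: 11.0
gripper_force: 60.6
```

Call:
servo_tool(
  commands=[0.05, -0.008, 0, 0, 0, 0, 0, 0.05, -0.008, 0, 0, 0, 0, 0, 0.05, -0.008, 0, 0, 0, 0, 0],
)

```text
t: 12.83
eef_pos: [664.0, -156.9, 52.5]
ee_rot: [-0.001, 0.763, 0.646, -0.001]
ft_force: [-0.2, 1.7, 7.0]
finger_gap: 11.2
gripper_force: 60.8
```

```bash
python3 look.py w6
python3 - <<'E'
import cv2
a=[cv2.imread(f'pics/{n}.png')[185:255,260:400] for n in('w3','w6')]
cv2.imwrite('pics/w6c.png',cv2.resize(cv2.vconcat(a),None,fx=4,fy=4,interpolation=cv2.INTER_CUBIC))
for n in('w3','w6'):
    g=cv2.cvtColor(cv2.imread(f'pics/{n}.png'),cv2.COLOR_BGR2GRAY);print(g[207,308:326],g[230,300:332])
E
```

```text
12.8333 [ 664.04954419 -156.85815459   52.5349593 ] [-6.19002863e-04  7.63212510e-01  6.46146939e-01 -6.44653414e-04] [-0.1936989   1.7477755   6.95284811]
[209 207 205 204 203 203 200 182 135 142 183 200 204 204 204 204 204 204] [196 197 196 196 197 198 202 208 208 209 209 211 211 211 211 211 211 212
 212 212 212 212 212 210 206 200 199 199 199 199 200 200]
[207 204 203 203 201 188 152 126 162 195 203 204 203 204 204 204 204 204] [196 197 197 197 197 198 202 207 208 208 209 211 211 212 211 211 212 211
 212 212 211 212 212 211 207 200 199 199 199 200 199 199]
```

The stop is reached: position stays at 664.0 while the spring force is balanced. Opening and withdrawing upward.

Call:
servo_tool(
  commands=[0, 0, 0, 0, 0, 0, 0.25, 0, 0, 0, 0, 0, 0, 0.5, 0, 0, 0, 0, 0, 0, 0.5, 0, 0, 0, 0, 0, 0, 0.5, 0, 0, 0, 0, 0, 0, 0.5],
)

```text
t: 13.4
eef_pos: [664.1, -157.5, 51.7]
ee_rot: [-0.0, 0.763, 0.646, -0.001]
ft_force: [0.5, -0.8, -0.1]
finger_gap: 42.7
gripper_force: 0.0
```

Call:
servo_tool(
  commands=[0, 0, 1, 0, 0, 0, 0.5, 0, 0, 2.4, 0, 0, 0, 0.5, 0, 0, 5, 0, 0, 0, 0.5, 0, 0, 8, 0, 0, 0, 0.5, 0, 0, 11, 0, 0, 0, 0.5],
)

```text
t: 13.82
eef_pos: [664.8, -156.9, 164.7]
ee_rot: [0.0, 0.763, 0.646, 0.0]
ft_force: [0.2, -0.2, -0.2]
finger_gap: 42.8
gripper_force: 0.0
```

Call:
servo_tool(
  commands=[-1.5, 0, 2.5, 0, 0, 0, 0.5, -3, 0, 5, 0, 0, 0, 0.5, -4.3, 0, 7, 0, 0, 0, 0.5, -4.3, 0, 7, 0, 0, 0, 0.5, -4.3, 0, 7, 0, 0, 0, 0.5],
)

```text
t: 14.23
eef_pos: [622.6, -157.5, 235.5]
ee_rot: [0.002, 0.763, 0.646, 0.001]
ft_force: [0.0, -0.3, -0.4]
finger_gap: 42.4
gripper_force: 0.0
```

```bash
python3 look.py w7
```

```text
14.2333 [ 622.61407542 -157.48318621  235.52254372] [0.00224394 0.76334669 0.64598447 0.00092525] [ 0.04742441 -0.33430846 -0.37221597]
```

View pics/w7.png

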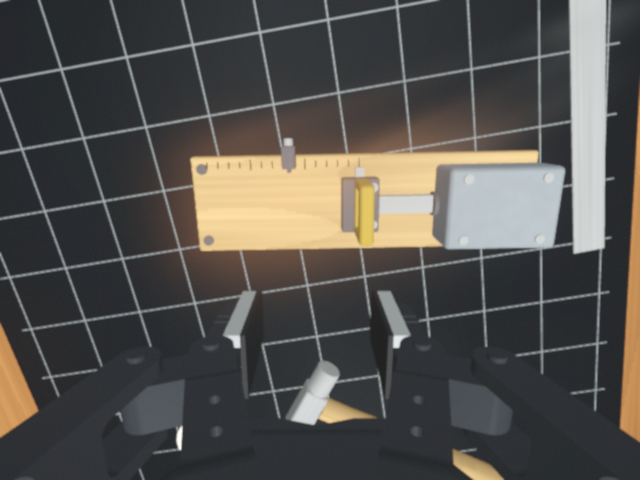

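The slide is home with its index at the zero tick (360,172), the marker is unmoved at (288,155), and the gripper is clear.

```bash
python3 -c "
from cell import bot
print(bot.sign_off())"
```

```text
the job is handed in; nothing more can be done
None
```

I drew the buckle level with the marker clip (about 63 mm), held it there for 2.5 s, eased it back to the home stop, released it and handed the job in; the last picture shows the slide home and the marker unmoved, and the arm stayed clear of the smaller gauge.

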